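# Seat the cassette in the dock and screw its hold-down foot snug

## Robot

A 6-joint arm with a two-finger parallel gripper is mounted at the origin on the work surface. World frame = base frame: x ahead of the robot, y to its left, z up, the work surface at z = 0. Lengths are in m, angles in rad, forces in N, time in s.
With the tool pointing down it reaches from about 0.2 to 0.875 m from the base axis. Payload 3.4 kg.
Tool frame: the origin (TCP) lies midway between the tips of the shut fingers; the grasp point (between the pads) lies 19 mm behind it (ctrl.grasp_offset is the distance from the TCP to the grasp point, in m); z points along the fingers, y is the line along which they close (so a half turn about z gives the same grasp; the last joint's range is limited). The gripper opens to 94 mm and grips with 3 to 60 N. Pads are 16 mm wide; open, the fingers measure 119 mm over their backs; the gripper's body (75 mm by 177 mm) begins 78 mm behind the grasp point.
Start: joints at [-1.4, 0.276, 1.505, -0, 1.361, -0.121], TCP at [0.165, -0.551, 0.205] pointing down, gripper open.
Joint ranges: [-2.89, 2.89], [-0.75, 2.08], [0.22, 2.7], [-1.18, 4.32], [0.11, 2.71], [-2.7, 2.7]. Speed limits (rad/s): [2.57, 2.57, 3.14, 3.14, 3.14, 3.14].

## Interface

Orientations are given as a rotation vector (axis times angle).
In Python, from bench import readout, grab_frame, get_calibration, ticket, ctrl gives the robot as it stands. The module is installed in compiled form; this text tells all that it offers.
- The arm moves only by the tool step_arm, never from a script. Its argument "rows" is a list of rows, each an object with "travel": the shift along the world's x, y, z in units of 0.03 m (1.0 is 0.03 m), a list of three; "angular": the turn, a rotation vector about the world's x, y, z in units of 0.08 rad (1.0 is 0.08 rad), a list of three; "fingers": the closure, from -1 (fully open) to 1 (shut), so that 0 is half open. A call has 1 to 12 rows; each row shifts and turns the commanded pose from where the row before left it; what a row does not reach is not made up. A row lasts 1/12 s, in which the tool goes at most 41.7 mm and 7.16 degrees, less where a joint would pass 70% of its speed; a pose out of reach is approached as far as the arm can. A call with a number of a shift or a turn outside -1 to 1 is refused whole. A call with a gripper value outside its range is refused whole. The fingers move at their own pace and stop on an object; the grip force is fixed at half the most. Time passes only in rows, so rows that do not move let the fingers close. It gives the time, the measured TCP pose, the force, the opening and the grip force at its end, in the units of the state.
- readout.state(): the state, without advancing time (a new reading comes with each control period).
- grab_frame(name): name is "side" or "top" or "wrist"; returns the picture (384x512x3 uint8, red, green, blue); there is no depth.
- get_calibration(name): a dict with "K" (3x3 intrinsics, pixels), "distortion" ([k1, k2, p1, p2, k3] as OpenCV has them; the pictures are not rectified), "R" (3x3) and "t" (3): a world point X has camera coordinates R X + t. Camera axes: x right, y down, z forward; pixel columns grow to the right and rows downward; lengths in m; the calibration is good to about 2 mm. A picture is of the moment at which its call begins: read the wrist's pose just before it. get_calibration takes no time and is no camera call; for the wrist camera it gives the pose at the moment of the call.
- ticket.finish_job(): hands the job in; it is judged then, once.
The state is a dict: "time": time; "q": joint angles; "qd": joint speeds; "effort": joint torques, N m; "tcp_pos": TCP position; "tcp_rot": TCP orientation; "ft_force": force on the tool from outside, world axes, zero at the start; "torque": the same for the moment, N m; "finger_gap": opening from 0.0 (shut) to 1.0 (fully open); "grasp_force": force on a finger pad.
Only numpy, scipy, OpenCV 4.12 (cv2) and the standard library are available. Lean on these libraries where they do the work, as an engineer would, in place of code of your own. Each camera call takes 0.05 s, during which the arm holds its last target. There are 200 camera calls.

## Task

Slide the white cassette in the dock fully home against the steel end stop without ramming it, then turn the black knob clockwise, following it as it screws down, until the spring foot has gone about an eighth of a turn past its first touch on the cassette. Do not overtighten the foot, let go of everything and leave the spare cassette and the tube rack beside the dock where they are.

Things in the scene. Friction and masses are not known exactly. Their poses are not given: they have to be found in the camera images.
- dock: Fixed dock: white base plate, 12 mm thick, on the table. Origin at table level straight below the spindle axis; +x runs along its channel to the end stop, z up. Plate: x -165 to +55 mm, y +-65. Two rails, 10 mm high on the plate (x -133 to +32), bound a channel 64 mm wide about y = 0. Place and yaw (within 0.35 rad) vary.
- bridge (a point): Middle of the top of the aluminium bridge over the dock, on the spindle axis, 108 mm above the table. Bridge: posts at y = +-(47 to 59) mm, x +-15, and a cross-beam, x +-17, from 92 to 108 mm above the table, with a nut boss (30 mm across, 4 mm high) on top. Axes as the dock's.
- stop: Fixed steel end stop of the dock: block 12 (x) x 64 mm, 12 to 38 mm above the table, its near face at x = +32 mm in the dock's frame. Its origin and axes are the dock's.
- cassette: White cassette in the dock's channel, drawn 20 to 55 mm out from the stop: 130 (x) x 60 x 30 mm, 0.2 to 0.42 kg, with an upright grip fin at the near (-x) end. Origin: centre of its underside, 12 mm above the table; +x towards the stop. Its top face is 42 mm above the table. Fully home its origin is at x = -33 mm, y = 0 (2 mm play each side) in the dock's frame.
- fin (a point): Middle of the cassette's grip fin, 45 mm towards -x from the cassette's origin and 60 mm above the table: fin 36 mm long (x), 10 mm thick (y), 42 to 78 mm above the table. Axes as the cassette's.
- screw: Upright spindle with the knob and, below the bridge, a round spring foot, 24 mm across. Origin on the axis at the knob's mid-height, 167 to 172 mm above the table at first; it sinks 30 mm per turn (4.77 mm per rad) clockwise seen from above, but does not turn; lowest 144 mm. It stays as left. The gap from foot to cassette top is 3.5 to 17.5 mm at first (pad thickness unknown): feel the touch.
- knob_grip (a point): Centre of the round black knob, 40 mm across, 28 mm high (14 mm up and down from here), on the spindle axis; this frame turns with it, x along the mark on its top. Free turning takes about 0.15 N m. At the foot's touch this rises by 0.038 N m (foot force 8 N), then by 0.075 N m per rad (3.3 N per mm sunk). An eighth of a turn past the touch gives 20 N; 15 to 26 N is right.
- spare: A second cassette of the same kind, standing on the table to the left (+y) of the dock; leave it alone. Origin: centre of the underside.
- tube_rack: Grey tube rack, 100 x 200 x 86 mm with capped tubes, on the table to the right (-y) of the dock; leave it alone. Origin: centre of the underside.
There are look-alikes about, which are no part of the job. Leave any purple or red look-alike of the cassette alone.

How it is judged:
By the outcome, as a careful person would: the job done as asked, in the order asked, and still so for the second after the job is handed in, with the robot touching nothing.
It also fails if it takes over 72 s, if anything falls off the work surface, if the arm or the gripper's body presses on something with over 40 N, if the wrist force passes 120 N, or if a joint passes its speed limit or range.

## Working session

There is one attempt and no reset: what is moved stays moved. The work goes in short steps, Python scripts to look and compute and a tool call to move; the robot and the scene stay as the last step left them, time stands still between calls to the robot, and variables do not carry over. Pictures are saved under pics/ and viewed, at most 10 in all, crops included, and the job is handed in when it is done.

Besides the shell and the picture viewer there is one more tool, called as name(argument=value, ...) on one line, values as JSON. step_arm: Moves the arm, as the interface text tells. Shifts and turns lie within -1 to 1; 1 stands for 0.03 m of shift or 0.08 rad of turn. Its arguments: {"type":"object","properties":{"rows":{"type":"array"}},"required":["rows"]}

```bash
mkdir -p pics; python3 - <<'E'
from bench import readout, grab_frame, get_calibration
import cv2, numpy as np
for n in ("top","side"):
    f=grab_frame(n); cv2.imwrite(f"pics/{n}0.png",f[:,:,::-1]); c=get_calibration(n)
    print(n,np.round(c["K"],1).tolist(),np.round(c["distortion"],3),(-c["R"].T@c["t"]).round(3),c["R"].round(2).tolist())
s=readout.state(); print({k:np.round(v,3).tolist() for k,v in s.items()})
E
```

```text
top [[385.5, 0.0, 257.8], [0.0, 385.5, 190.0], [0.0, 0.0, 1.0]] [-0.045  0.     0.     0.     0.   ] [0.325 0.016 1.056] [[-0.01, -1.0, -0.02], [-0.98, 0.02, -0.2], [0.2, 0.02, -0.98]]
side [[422.4, 0.0, 253.4], [0.0, 422.4, 199.7], [0.0, 0.0, 1.0]] [-0.054  0.     0.     0.     0.   ] [0.392 0.71  0.904] [[-0.99, -0.12, -0.0], [-0.09, 0.73, -0.68], [0.09, -0.67, -0.73]]
{'time': 0.1, 'q': [-1.4, 0.277, 1.506, -0.0, 1.361, -0.121], 'qd': [-0.0, -0.003, -0.003, -0.001, -0.002, 0.0], 'effort': [0.001, -40.545, -23.778, 0.07, 0.03, -0.0], 'tcp_pos': [0.165, -0.55, 0.205], 'tcp_rot': [-3.107, -0.457, 0.0], 'ft_force': [-0.337, 0.428, -0.006], 'torque': [0.049, 0.009, 0.024], 'grasp_force': 0.0, 'finger_gap': 1.0}
```

View pics/top0.png

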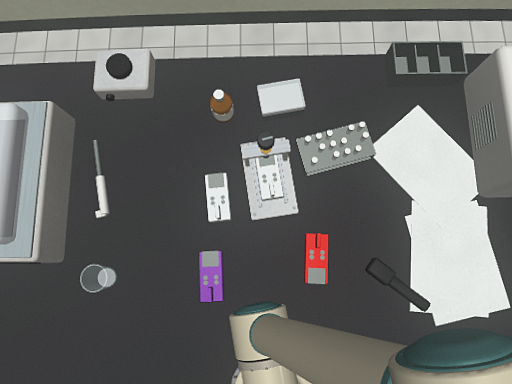

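View pics/side0.png

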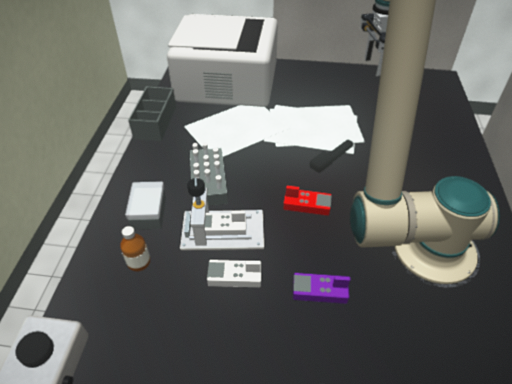

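The top view shows the dock at about (268,178) with its knob at (265,142). The spare is at (217,197) and the rack at (335,147). Next I'll zoom in on both views.

```bash
python3 - <<'E'
import cv2, numpy as np
a=cv2.imread("pics/top0.png")[125:225,230:310]; b=cv2.imread("pics/side0.png")[170:260,170:275]
a=cv2.resize(a,None,fx=4.5,fy=4.5,interpolation=cv2.INTER_CUBIC); b=cv2.resize(b,None,fx=4,fy=4,interpolation=cv2.INTER_CUBIC)
c=np.zeros((450,800,3),np.uint8); c[:a.shape[0],:a.shape[1]]=a; c[:b.shape[0],370:370+b.shape[1]]=b
cv2.imwrite("pics/crop0.png",c)
E
```

```text
(no output)
```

View pics/crop0.png

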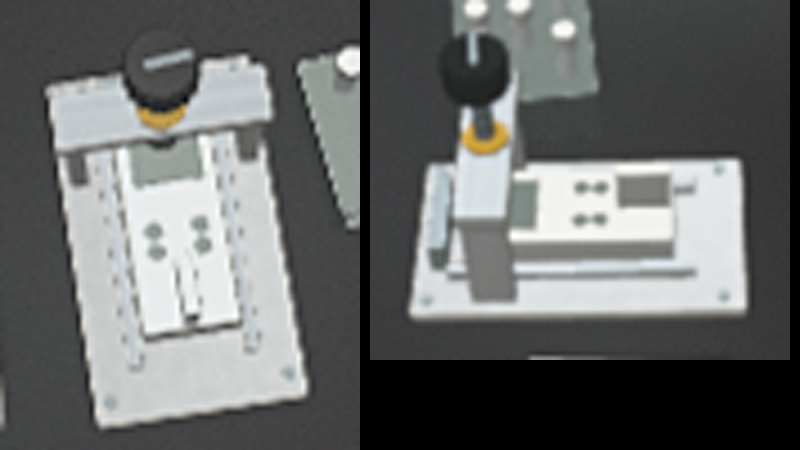

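The crop shows the plate corners, the knob and the cassette's near edge clearly. I'll fit the dock pose from the corners.

```bash
cat > h.py <<'E'
from bench import readout, grab_frame, get_calibration
import cv2, numpy as np
def ray(n,p,c=None):
    c=c or get_calibration(n)
    u=cv2.undistortPoints(np.array([[p]],float),c["K"],c["distortion"])[0,0]
    return -c["R"].T@c["t"], c["R"].T@np.array([u[0],u[1],1])
def plane(n,p,z,c=None):
    o,d=ray(n,p,c); return (o+d*(z-o[2])/d[2])[:2]
def proj(n,X,c=None):
    c=c or get_calibration(n)
    return cv2.projectPoints(np.array([X],float),cv2.Rodrigues(c["R"])[0],c["t"],c["K"],c["distortion"])[0][0,0]
E
python3 - <<'E'
from h import *
from scipy.optimize import least_squares
T=lambda u,v:(u/4.5+230-.4,v/4.5+125-.4)
S=lambda u,v:((u-370)/4+170-.4,v/4+170-.4)
obs=[("top",T(97,428),(-.165,.065)),("top",T(307,392),(-.165,-.065)),
("side",S(742,160),(-.165,-.065)),("side",S(746,315),(-.165,.065)),("side",S(411,317),(.055,.065)),("side",S(428,163),(.055,-.065))]
P=[(plane(n,p,.012),np.array(l)) for n,p,l in obs]
R=lambda a:np.array([[np.cos(a),-np.sin(a)],[np.sin(a),np.cos(a)]])
r=least_squares(lambda x:np.concatenate([x[:2]+R(x[2])@l-w for w,l in P]),[.45,0,0])
print(r.x.round(4),(r.fun.reshape(-1,2)*1000).round(1).tolist())
x=r.x; L=lambda w:R(x[2]).T@(w-x[:2])
print("knob", L(plane("top",T(163,62),.183)).round(4),L(plane("side",S(474,60),.183)).round(4))
print("cas near edge",[L(plane("top",T(*p),.042)).round(4).tolist() for p in((143,331),(240,319))])
print("cas near edge side",[L(plane("side",S(*p),.042)).round(4).tolist() for p in((673,238),)])
print("fin near top",L(plane("top",T(192,318),.078)).round(4),"far", L(plane("top",T(180,255),.078)).round(4))
E
```

```text
[0.623  0.0148 0.1416] [[-0.5, 2.1], [-2.1, 0.9], [1.1, 0.4], [0.0, -4.1], [1.7, -1.3], [-0.2, 2.0]]
knob [ 0.0001 -0.0039] [-0.0006  0.002 ]
cas near edge [[-0.1156, 0.0266], [-0.1176, -0.0314]]
cas near edge side [[-0.1177, 0.0281]]
fin near top [-0.119  -0.0017] far [-0.0814 -0.0008]
```

step_arm(rows=[{"travel":[0.335,0.51,0],"angular":[0,0,1],"fingers":-1},{"travel":[0.335,0.51,0],"angular":[0,0,1],"fingers":-1},{"travel":[0.335,0.51,0],"angular":[0,0,1],"fingers":-1},{"travel":[0.335,0.51,0],"angular":[0,0,1],"fingers":-1},{"travel":[0.335,0.51,0],"angular":[0,0,1],"fingers":-1},{"travel":[0.335,0.51,0],"angular":[0,0,1],"fingers":-1},{"travel":[0.335,0.51,0],"angular":[0,0,1],"fingers":-1},{"travel":[0.335,0.51,0],"angular":[0,0,1],"fingers":-1},{"travel":[0.335,0.51,0],"angular":[0,0,1],"fingers":-1},{"travel":[0.335,0.51,0],"angular":[0,0,1],"fingers":-1},{"travel":[0.335,0.51,0],"angular":[0,0,1],"fingers":-1},{"travel":[0.335,0.51,0],"angular":[0,0,1],"fingers":-1}])

```text
time: 1.1
tcp_pos: [0.2862, -0.366, 0.2051]
tcp_rot: [-2.542, -1.845, -0.0]
ft_force: [0.5, -0.1, -0.2]
finger_gap: 0.999
grasp_force: 0.0
```

step_arm(rows=[{"travel":[0.335,0.51,0],"angular":[0,0,1],"fingers":-1},{"travel":[0.335,0.51,0],"angular":[0,0,1],"fingers":-1},{"travel":[0.335,0.51,0],"angular":[0,0,1],"fingers":-1},{"travel":[0.335,0.51,0],"angular":[0,0,1],"fingers":-1},{"travel":[0.335,0.51,0],"angular":[0,0,1],"fingers":-1},{"travel":[0.335,0.51,0],"angular":[0,0,1],"fingers":-1},{"travel":[0.335,0.51,0],"angular":[0,0,1],"fingers":-1},{"travel":[0.335,0.51,0],"angular":[0,0,1],"fingers":-1},{"travel":[0.335,0.51,0],"angular":[0,0,1],"fingers":-1},{"travel":[0.335,0.51,0],"angular":[0,0,1],"fingers":-1},{"travel":[0.335,0.51,0],"angular":[0,0,1],"fingers":-1},{"travel":[0.335,0.51,0],"angular":[0,0,1],"fingers":-1}])

```text
time: 2.1
tcp_pos: [0.4067, -0.1825, 0.2052]
tcp_rot: [-1.403, -2.81, -0.0]
ft_force: [-0.3, -0.4, -0.1]
finger_gap: 1.0
grasp_force: 0.0
```

step_arm(rows=[{"travel":[0.335,0.51,0],"angular":[0,0,1],"fingers":-1},{"travel":[0.335,0.51,0],"angular":[0,0,1],"fingers":-1},{"travel":[0.335,0.51,0],"angular":[0,0,1],"fingers":-1},{"travel":[0.335,0.51,0],"angular":[0,0,1],"fingers":-1},{"travel":[0.335,0.51,0],"angular":[0,0,1],"fingers":-1},{"travel":[0.335,0.51,0],"angular":[0,0,1],"fingers":-1},{"travel":[0.335,0.51,0],"angular":[0,0,1],"fingers":-1},{"travel":[0.335,0.51,0],"angular":[0,0,1],"fingers":-1},{"travel":[0.335,0.51,0],"angular":[0,0,1],"fingers":-1},{"travel":[0.335,0.51,0],"angular":[0,0,1],"fingers":-1},{"travel":[0.335,0.51,0],"angular":[0,0,1],"fingers":-1},{"travel":[0.335,0.51,0],"angular":[0,0,1],"fingers":-1}])

```text
time: 3.1
tcp_pos: [0.5273, 0.001, 0.2051]
tcp_rot: [0.054, -3.14, -0.0]
ft_force: [0.2, -0.1, -0.2]
finger_gap: 0.999
grasp_force: 0.0
```

```bash
python3 - <<'E'
from h import *
s=readout.state(); print({k:np.round(v,3).tolist() for k,v in s.items()})
c=get_calibration("wrist"); f=grab_frame("wrist"); cv2.imwrite("pics/w1.png",f[:,:,::-1]); print((-c["R"].T@c["t"]).round(3),c["R"].round(2).tolist())
np.savez("w1.npz",**c)
def D(x,y,z): return (.623+.99*x-.1411*y,.0148+.1411*x+.99*y,z)
for p in [(-.165,.065,.012),(-.165,-.065,.012),(-.117,.03,.042),(-.117,-.03,.042),(-.115,0,.078),(-.079,0,.078),(0,0,.184)]: print(p,proj("wrist",D(*p),c).round(1))
E
```

```text
{'time': 3.1, 'q': [-0.13, 0.205, 1.604, 0.0, 1.334, -1.735], 'qd': [0.383, 0.181, -0.237, -0.002, 0.055, -0.569], 'effort': [-1.567, -37.033, -22.768, 0.026, 0.077, 0.482], 'tcp_pos': [0.527, 0.001, 0.205], 'tcp_rot': [0.054, -3.14, -0.0], 'ft_force': [0.236, -0.126, -0.179], 'torque': [0.031, -0.182, 0.001], 'grasp_force': 0.0, 'finger_gap': 0.999}
[ 0.459 -0.002  0.384] [[-0.03, 1.0, 0.0], [0.97, 0.03, 0.24], [0.24, 0.01, -0.97]]
(-0.165, 0.065, 0.012) [304.  117.9]
(-0.165, -0.065, 0.012) [205.4 128.8]
(-0.117, 0.03, 0.042) [282.5 160.1]
(-0.117, -0.03, 0.042) [234.4 165.3]
(-0.115, 0, 0.078) [258.5 169. ]
(-0.079, 0, 0.078) [261.9 199.9]
(0, 0, 0.184) [272.6 322. ]
```

View pics/w1.png

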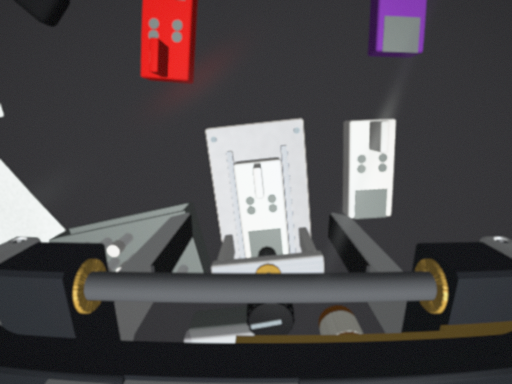

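The wrist view agrees with the fit to about 2 px: plate corners at (302,120) and (207,130), fin from (257,168) to (260,198). Now I'll align, descend and grip the fin.

step_arm(rows=[{"travel":[0,-0.02,-0.6],"angular":[0,0,0.7],"fingers":-1},{"travel":[0,0,-0.9],"angular":[0,0,0.7],"fingers":-1},{"travel":[0,0,-0.9],"angular":[0,0,0],"fingers":-0.5},{"travel":[0,0,-0.9],"angular":[0,0,0],"fingers":-0.3},{"travel":[0,0,-0.9],"angular":[0,0,0],"fingers":-0.3},{"travel":[0,0,-0.6],"angular":[0,0,0],"fingers":-0.3},{"travel":[0,0,-0.35],"angular":[0,0,0],"fingers":-0.3},{"travel":[0,0,0],"angular":[0,0,0],"fingers":-0.3}])

```text
time: 3.82
tcp_pos: [0.5245, -0.0005, 0.0483]
tcp_rot: [0.221, -3.127, -0.002]
ft_force: [-0.1, -0.1, 0.4]
finger_gap: 0.656
grasp_force: 0.0
```

step_arm(rows=[{"travel":[0,0,0],"angular":[0,0,0],"fingers":0.4},{"travel":[0,0,0],"angular":[0,0,0],"fingers":0.7},{"travel":[0,0,0],"angular":[0,0,0],"fingers":1},{"travel":[0,0,0],"angular":[0,0,0],"fingers":1},{"travel":[0,0,0],"angular":[0,0,0],"fingers":1},{"travel":[0,0,0],"angular":[0,0,0],"fingers":1}])

```text
time: 4.32
tcp_pos: [0.5276, -0.0006, 0.0516]
tcp_rot: [-0.223, 3.132, -0.0]
ft_force: [0.6, -0.1, 0.1]
finger_gap: 0.263
grasp_force: 0.0
```

step_arm(rows=[{"travel":[0,0,0],"angular":[0,0,0],"fingers":1},{"travel":[0,0,0],"angular":[0,0,0],"fingers":1},{"travel":[0,0,0],"angular":[0,0,0],"fingers":1},{"travel":[0,0,0],"angular":[0,0,0],"fingers":1},{"travel":[0,0,0],"angular":[0,0,0],"fingers":1},{"travel":[0,0,0],"angular":[0,0,0],"fingers":1}])

```text
time: 4.82
tcp_pos: [0.5273, -0.0006, 0.0511]
tcp_rot: [-0.223, 3.134, -0.0]
ft_force: [-0.1, -1.4, 2.4]
finger_gap: 0.108
grasp_force: 30.0
```

step_arm(rows=[{"travel":[0.05,0.007,0],"angular":[0,0,0],"fingers":1},{"travel":[0.05,0.007,0],"angular":[0,0,0],"fingers":1},{"travel":[0.05,0.007,0],"angular":[0,0,0],"fingers":1},{"travel":[0.05,0.007,0],"angular":[0,0,0],"fingers":1},{"travel":[0.05,0.007,0],"angular":[0,0,0],"fingers":1},{"travel":[0.05,0.007,0],"angular":[0,0,0],"fingers":1},{"travel":[0.05,0.007,0],"angular":[0,0,0],"fingers":1},{"travel":[0.05,0.007,0],"angular":[0,0,0],"fingers":1}])

```text
time: 5.48
tcp_pos: [0.537, 0.0012, 0.0511]
tcp_rot: [0.224, -3.129, -0.001]
ft_force: [-4.6, -0.2, 5.9]
finger_gap: 0.107
grasp_force: 30.0
```

step_arm(rows=[{"travel":[0.03,0.004,0],"angular":[0,0,0],"fingers":1},{"travel":[0.03,0.004,0],"angular":[0,0,0],"fingers":1},{"travel":[0.03,0.004,0],"angular":[0,0,0],"fingers":1}])

```text
time: 5.73
tcp_pos: [0.5397, 0.0016, 0.0512]
tcp_rot: [0.224, -3.129, -0.001]
ft_force: [-6.2, 0.5, 6.4]
finger_gap: 0.106
grasp_force: 30.0
```

step_arm(rows=[{"travel":[0.025,0.0035,0],"angular":[0,0,0],"fingers":1},{"travel":[0.025,0.0035,0],"angular":[0,0,0],"fingers":1},{"travel":[0.025,0.0035,0],"angular":[0,0,0],"fingers":1}])

```text
time: 5.98
tcp_pos: [0.542, 0.0019, 0.0512]
tcp_rot: [0.224, -3.129, -0.001]
ft_force: [-4.9, -0.3, 6.6]
finger_gap: 0.108
grasp_force: 30.0
```

step_arm(rows=[{"travel":[0.02,0.003,0],"angular":[0,0,0],"fingers":1},{"travel":[0.02,0.003,0],"angular":[0,0,0],"fingers":1},{"travel":[0.02,0.003,0],"angular":[0,0,0],"fingers":1}])

```text
time: 6.23
tcp_pos: [0.5437, 0.0022, 0.0511]
tcp_rot: [0.224, -3.129, -0.001]
ft_force: [-5.8, -1.3, 6.3]
finger_gap: 0.103
grasp_force: 30.0
```

step_arm(rows=[{"travel":[0.02,0.003,0],"angular":[0,0,0],"fingers":1},{"travel":[0.02,0.003,0],"angular":[0,0,0],"fingers":1}])

```text
time: 6.4
tcp_pos: [0.5449, 0.0023, 0.0511]
tcp_rot: [0.224, -3.129, -0.001]
ft_force: [-4.4, -0.9, 6.4]
finger_gap: 0.107
grasp_force: 30.0
```

step_arm(rows=[{"travel":[0.02,0.003,0],"angular":[0,0,0],"fingers":1},{"travel":[0.02,0.003,0],"angular":[0,0,0],"fingers":1}])

```text
time: 6.57
tcp_pos: [0.5461, 0.0025, 0.0511]
tcp_rot: [0.224, -3.129, -0.001]
ft_force: [-5.8, -0.9, 6.8]
finger_gap: 0.104
grasp_force: 30.0
```

step_arm(rows=[{"travel":[0.02,0.003,0],"angular":[0,0,0],"fingers":1},{"travel":[0.02,0.003,0],"angular":[0,0,0],"fingers":1}])

```text
time: 6.73
tcp_pos: [0.5473, 0.0027, 0.0511]
tcp_rot: [0.224, -3.129, -0.001]
ft_force: [-5.5, -0.4, 6.0]
finger_gap: 0.103
grasp_force: 30.0
```

step_arm(rows=[{"travel":[0.02,0.003,0],"angular":[0,0,0],"fingers":1},{"travel":[0.02,0.003,0],"angular":[0,0,0],"fingers":1}])

```text
time: 6.9
tcp_pos: [0.5474, 0.0027, 0.0511]
tcp_rot: [0.224, -3.127, -0.0]
ft_force: [-8.5, -2.2, 10.0]
finger_gap: 0.104
grasp_force: 30.0
```

step_arm(rows=[{"travel":[0.02,0.003,0],"angular":[0,0,0],"fingers":1},{"travel":[0.02,0.003,0],"angular":[0,0,0],"fingers":1}])

```text
time: 7.07
tcp_pos: [0.5474, 0.0027, 0.0511]
tcp_rot: [0.224, -3.125, -0.0]
ft_force: [-9.0, -2.0, 10.3]
finger_gap: 0.101
grasp_force: 30.0
```

step_arm(rows=[{"travel":[0.03,0.004,0],"angular":[0,0,0],"fingers":1},{"travel":[0.02,0.003,0],"angular":[0,0,0],"fingers":1},{"travel":[0,0,0],"angular":[0,0,0],"fingers":1}])

```text
time: 7.32
tcp_pos: [0.5475, 0.0027, 0.0511]
tcp_rot: [0.224, -3.122, 0.0]
ft_force: [-11.6, -1.9, 12.0]
finger_gap: 0.105
grasp_force: 30.0
```

Contact is firm at about 20 mm of travel with 12 N, so the cassette is home. I'll relax the push, release and lift.

step_arm(rows=[{"travel":[-0.07,-0.01,0],"angular":[0,0,0],"fingers":1},{"travel":[0,0,0],"angular":[0,0,0],"fingers":-0.2},{"travel":[0,0,0],"angular":[0,0,0],"fingers":-1},{"travel":[0,0,0],"angular":[0,0,0],"fingers":-1},{"travel":[0,0,0.3],"angular":[0,0,0],"fingers":-1},{"travel":[0,0,0.9],"angular":[0,0,0],"fingers":-1},{"travel":[0,0,0.9],"angular":[0,0,0],"fingers":-1},{"travel":[0,0,0.9],"angular":[0,0,0],"fingers":-1},{"travel":[0,0,0.9],"angular":[0,0,0],"fingers":-1},{"travel":[0,0,0.9],"angular":[0,0,0],"fingers":-1},{"travel":[0,0,0.6],"angular":[0,0,0],"fingers":-1},{"travel":[0,0,0],"angular":[0,0,0],"fingers":-1}])

```text
time: 8.32
tcp_pos: [0.5544, 0.0027, 0.218]
tcp_rot: [-0.223, 3.124, -0.002]
ft_force: [0.3, 0.1, 0.4]
finger_gap: 0.845
grasp_force: 0.0
```

```bash
python3 - <<'E'
from h import *
s=readout.state(); print({k:np.round(s[k],4).tolist() for k in("q","tcp_pos","tcp_rot","ft_force","torque")})
c=get_calibration("wrist"); f=grab_frame("wrist"); np.savez("w2.npz",**c); cv2.imwrite("pics/w2full.png",f[:,:,::-1])
def D(x,y,z): return (.623+.99*x-.1411*y,.0148+.1411*x+.99*y,z)
for p in [(-.098,.03,.042),(-.098,-.03,.042),(-.165,.065,.012),(-.165,-.065,.012),(-.133,.032,.022),(0,0,.184)]: print(p,proj("wrist",D(*p),c).round(1))
a=f[100:384,180:340,::-1]; b=cv2.imread("pics/top0.png")[125:165,240:295]
a=cv2.resize(a,None,fx=2.1,fy=2.1,interpolation=cv2.INTER_CUBIC); b=cv2.resize(b,None,fx=8,fy=8,interpolation=cv2.INTER_CUBIC)
a=np.clip(a.astype(float)*1.6,0,255).astype(np.uint8); b=np.clip(b.astype(float)*1.6,0,255).astype(np.uint8)
o=np.zeros((600,800,3),np.uint8); o[:a.shape[0],:a.shape[1]]=a; o[:b.shape[0],345:345+b.shape[1]]=b
cv2.imwrite("pics/w2.png",o)
E
```

```text
{'q': [-0.1208, 0.2324, 1.5345, 0.0003, 1.3651, -1.8341], 'tcp_pos': [0.5544, 0.0027, 0.218], 'tcp_rot': [-0.2229, 3.1242, -0.0025], 'ft_force': [0.273, 0.053, 0.3712], 'torque': [0.0417, -0.1724, -0.037]}
(-0.098, 0.03, 0.042) [285.7 153.5]
(-0.098, -0.03, 0.042) [238.7 153.5]
(-0.165, 0.065, 0.012) [311.  100.7]
(-0.165, -0.065, 0.012) [213.3 100.6]
(-0.133, 0.032, 0.022) [286.4 125.2]
(0, 0, 0.184) [262.9 285.6]
```

View pics/w2.png

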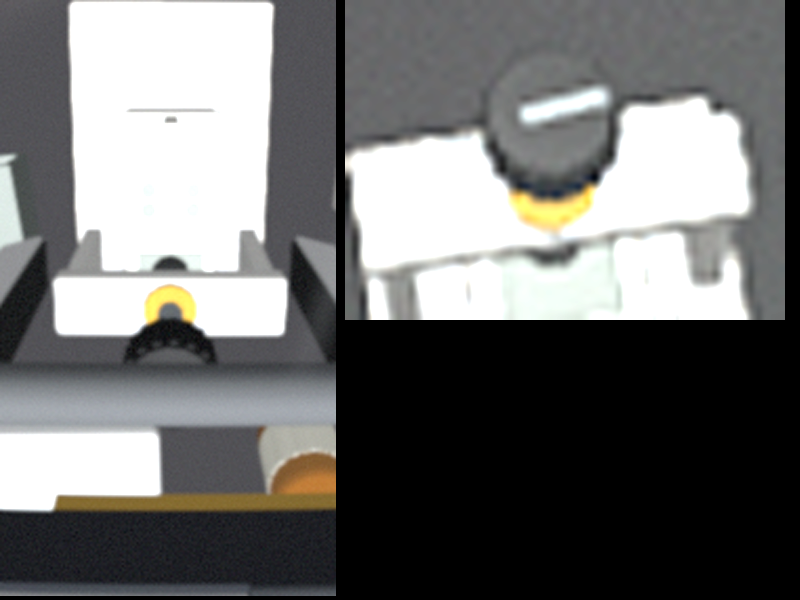

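```bash
python3 - <<'E'
from h import *
c=dict(np.load("w2.npz"))
R=np.array([[.99,-.1411],[.1411,.99]]); L=lambda w:(R.T@(w-np.array([.623,.0148]))).round(4)
print("ring",L(plane("wrist",(170/2.1+180-.3,306/2.1+100-.3),.112,c)))
print("beam edges near/far z.108",L(plane("wrist",(260.6,276/2.1+99.7),.108,c)),L(plane("wrist",(260.6,334/2.1+99.7),.108,c)))
for z in(.181,.183,.186): print("top",L(plane("top",(265.2,138.9),z)))
print("beam sides",L(plane("wrist",(57/2.1+179.7,300/2.1+99.7),.108,c)),L(plane("wrist",(285/2.1+179.7,300/2.1+99.7),.108,c)))
E
```

```text
ring [-0.0039 -0.0019]
beam edges near/far z.108 [-0.0194 -0.002 ] [ 0.0148 -0.0019]
top [-0.0003 -0.0023]
top [-0.0009 -0.0022]
top [-0.002 -0.002]
beam sides [-0.0053 -0.0628] [-0.0054  0.0601]
```

step_arm(rows=[{"travel":[0.282,0.042,0],"angular":[0,0,1],"fingers":-1},{"travel":[0.282,0.042,0],"angular":[0,0,1],"fingers":-1},{"travel":[0.282,0.042,0],"angular":[0,0,1],"fingers":-1},{"travel":[0.282,0.042,0],"angular":[0,0,1],"fingers":-1},{"travel":[0.282,0.042,0],"angular":[0,0,1],"fingers":-1},{"travel":[0.282,0.042,0],"angular":[0,0,1],"fingers":-1},{"travel":[0.282,0.042,0],"angular":[0,0,1],"fingers":-1},{"travel":[0.282,0.042,0],"angular":[0,0,1],"fingers":-1},{"travel":[0,0,0],"angular":[0,0,0],"fingers":-1},{"travel":[0,0,0],"angular":[0,0,0],"fingers":-1}])

```text
time: 9.2
tcp_pos: [0.6183, 0.0131, 0.2111]
tcp_rot: [1.194, -2.903, -0.003]
ft_force: [-0.1, 0.1, 0.4]
finger_gap: 1.002
grasp_force: 0.0
```

```bash
python3 - <<'E'
from h import *
s=readout.state(); print({k:np.round(s[k],4).tolist() for k in("q","tcp_pos","tcp_rot","ft_force","torque")})
E
```

```text
{'q': [-0.0913, 0.3408, 1.3952, 0.0001, 1.4091, -2.4425], 'tcp_pos': [0.6183, 0.0131, 0.2111], 'tcp_rot': [1.1938, -2.9027, -0.0026], 'ft_force': [-0.0581, 0.1419, 0.3645], 'torque': [0.1208, -0.1272, -0.0107]}
```

step_arm(rows=[{"travel":[0.13,-0.01,-0.4],"angular":[0,0,0],"fingers":-1},{"travel":[0,0,-0.5],"angular":[0,0,0],"fingers":-1},{"travel":[0,0,-0.5],"angular":[0,0,0],"fingers":-0.5},{"travel":[0,0,-0.4],"angular":[0,0,0],"fingers":0},{"travel":[0,0,-0.2],"angular":[0,0,0],"fingers":0},{"travel":[0,0,0],"angular":[0,0,0],"fingers":0},{"travel":[0,0,0],"angular":[0,0,0],"fingers":0},{"travel":[0,0,0],"angular":[0,0,0],"fingers":0}])

```text
time: 9.87
tcp_pos: [0.6233, 0.0126, 0.1536]
tcp_rot: [-1.197, 2.904, -0.001]
ft_force: [0.2, -0.5, 0.5]
finger_gap: 0.616
grasp_force: 0.0
```

```bash
python3 - <<'E'
from h import *
s=readout.state(); print({k:np.round(s[k],4).tolist() for k in("q","tcp_pos","tcp_rot","ft_force","torque")})
f=grab_frame("top"); g=grab_frame("side")
a=cv2.resize(f[110:190,220:310,::-1],None,fx=4,fy=4,interpolation=cv2.INTER_CUBIC)
b=cv2.resize(g[130:250,150:260,::-1],None,fx=4,fy=4,interpolation=cv2.INTER_CUBIC)
o=np.zeros((480,800,3),np.uint8); o[:a.shape[0],:a.shape[1]]=a; o[:b.shape[0],360:]=b
cv2.imwrite("pics/k3.png",o)
E
```

```text
{'q': [-0.0914, 0.3786, 1.4814, 0.0001, 1.2805, -2.444], 'tcp_pos': [0.6233, 0.0126, 0.1536], 'tcp_rot': [-1.1967, 2.9037, -0.0007], 'ft_force': [0.1878, -0.5025, 0.5032], 'torque': [0.0646, -0.1316, -0.0444]}
```

View pics/k3.png

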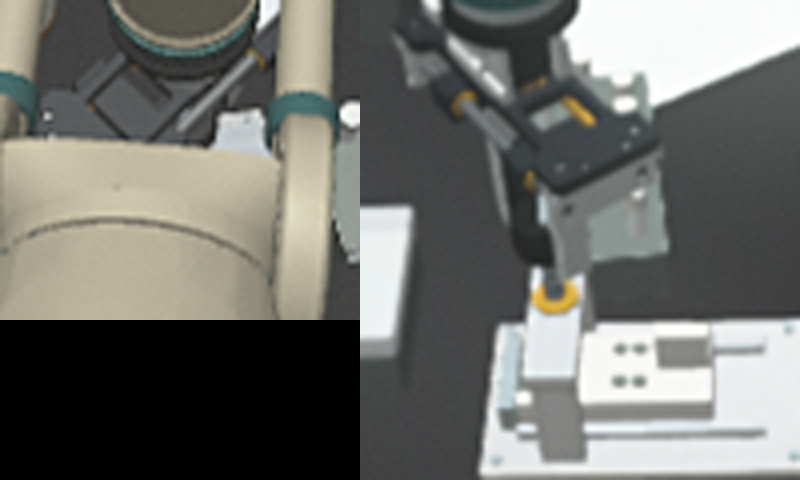

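The side view shows the fingers straddling the knob, with the cassette sitting under the bridge. I'll drop 3 mm and close.

step_arm(rows=[{"travel":[-0.03,0,-0.1],"angular":[0,0,0],"fingers":0.1},{"travel":[0,0,0],"angular":[0,0,0],"fingers":0.3},{"travel":[0,0,0],"angular":[0,0,0],"fingers":0.5},{"travel":[0,0,0],"angular":[0,0,0],"fingers":1},{"travel":[0,0,0],"angular":[0,0,0],"fingers":1},{"travel":[0,0,0],"angular":[0,0,0],"fingers":1},{"travel":[0,0,0],"angular":[0,0,0],"fingers":1}])

```text
time: 10.55
tcp_pos: [0.6219, 0.0127, 0.1501]
tcp_rot: [1.197, -2.904, -0.0]
ft_force: [-1.4, 0.1, 0.2]
finger_gap: 0.417
grasp_force: 30.0
```

```bash
cat > st.py <<'E'
from bench import readout
import numpy as np
from scipy.spatial.transform import Rotation as Ro
s=readout.state(); x=Ro.from_rotvec(s["tcp_rot"]).as_matrix()[:,0]
print("yaw %.4f"%(np.arctan2(x[1],x[0])%(2*np.pi)),{k:np.round(s[k],4).tolist() for k in("time","tcp_pos","ft_force","torque","finger_gap","grasp_force","q","effort")})
E
python3 st.py
```

```text
yaw 3.9238 {'time': 10.55, 'tcp_pos': [0.6219, 0.0127, 0.1501], 'ft_force': [-1.4204, 0.1296, 0.2353], 'torque': [0.106, -0.0322, -0.0432], 'finger_gap': 0.4173, 'grasp_force': 30.0001, 'q': [-0.0914, 0.3797, 1.4888, 0.0001, 1.2735, -2.4444], 'effort': [-0.0125, -45.164, -23.0221, -0.0471, -0.2176, -0.0132]}
```

step_arm(rows=[{"travel":[0,0,-0.0127],"angular":[0,0,-1],"fingers":1},{"travel":[0,0,-0.0127],"angular":[0,0,-1],"fingers":1},{"travel":[0,0,-0.0127],"angular":[0,0,-1],"fingers":1},{"travel":[0,0,-0.0127],"angular":[0,0,-1],"fingers":1}])

```text
time: 10.88
tcp_pos: [0.6218, 0.0128, 0.1485]
tcp_rot: [0.714, -3.059, -0.001]
ft_force: [-1.7, 0.7, 1.0]
finger_gap: 0.414
grasp_force: 30.0
```

```bash
python3 st.py
```

```text
yaw 3.6003 {'time': 10.8833, 'tcp_pos': [0.6218, 0.0128, 0.1485], 'ft_force': [-1.6858, 0.6707, 1.0009], 'torque': [0.11, 0.0395, 0.138], 'finger_gap': 0.4142, 'grasp_force': 29.9972, 'q': [-0.0913, 0.3807, 1.4911, 0.0002, 1.2702, -2.1209], 'effort': [-0.3937, -45.0493, -23.0358, -0.1033, -0.2729, -0.6525]}
```

step_arm(rows=[{"travel":[0,0,-0.0127],"angular":[0,0,-1],"fingers":1},{"travel":[0,0,-0.0127],"angular":[0,0,-1],"fingers":1},{"travel":[0,0,-0.0127],"angular":[0,0,-1],"fingers":1},{"travel":[0,0,-0.0127],"angular":[0,0,-1],"fingers":1}])

```text
time: 11.22
tcp_pos: [0.6218, 0.013, 0.147]
tcp_rot: [0.218, -3.134, -0.001]
ft_force: [-1.7, 2.1, 1.1]
finger_gap: 0.42
grasp_force: 30.0
```

```bash
python3 st.py
```

```text
yaw 3.2803 {'time': 11.2167, 'tcp_pos': [0.6218, 0.013, 0.147], 'ft_force': [-1.7107, 2.0749, 1.1356], 'torque': [0.1298, 0.0746, 0.0659], 'finger_gap': 0.4196, 'grasp_force': 29.9972, 'q': [-0.0912, 0.3818, 1.4935, 0.0005, 1.2669, -1.8009], 'effort': [-0.6092, -45.0356, -23.0128, -0.1925, -0.2854, -0.6525]}
```

```bash
cat > s2.py <<'E'
from bench import readout
import numpy as np
from scipy.spatial.transform import Rotation as Ro
s=readout.state(); x=Ro.from_rotvec(s["tcp_rot"]).as_matrix()[:,0]
r=[s["time"],np.arctan2(x[1],x[0])%(2*np.pi),s["torque"][2],s["effort"][5],s["q"][5],s["tcp_pos"][2],*s["ft_force"]]
print(" ".join("%.4f"%v for v in r)); open("log.txt","a").write(" ".join("%.5f"%v for v in r)+"\n")
E
python3 s2.py
```

```text
11.2167 3.2803 0.0659 -0.6525 -1.8009 0.1470 -1.7107 2.0749 1.1356
```

step_arm(rows=[{"travel":[0,0,-0.0127],"angular":[0,0,-1],"fingers":1}])

```text
time: 11.3
tcp_pos: [0.6218, 0.0131, 0.1466]
tcp_rot: [0.092, -3.14, -0.001]
ft_force: [0.2, 1.4, 0.1]
finger_gap: 0.421
grasp_force: 30.0
```

```bash
python3 s2.py
```

```text
11.3000 3.2003 0.1407 -0.6525 -1.7209 0.1466 0.1531 1.3665 0.0818
```

step_arm(rows=[{"travel":[0,0,-0.0127],"angular":[0,0,-1],"fingers":1}])

```text
time: 11.38
tcp_pos: [0.6218, 0.0131, 0.1462]
tcp_rot: [-0.033, -3.141, -0.001]
ft_force: [-1.3, 0.8, 0.8]
finger_gap: 0.422
grasp_force: 30.0
```

```bash
python3 s2.py
```

```text
11.3833 3.1203 0.1612 -0.6525 -1.6409 0.1462 -1.3470 0.7782 0.8178
```

step_arm(rows=[{"travel":[0,0,-0.0127],"angular":[0,0,-1],"fingers":1}])

```text
time: 11.47
tcp_pos: [0.6218, 0.0132, 0.1458]
tcp_rot: [-0.159, -3.137, -0.001]
ft_force: [-0.6, 1.0, 0.5]
finger_gap: 0.418
grasp_force: 30.0
```

```bash
python3 s2.py
```

```text
11.4667 3.0403 0.1224 -0.6525 -1.5609 0.1458 -0.5570 0.9772 0.4795
```

step_arm(rows=[{"travel":[0,0,-0.0127],"angular":[0,0,-1],"fingers":1}])

```text
time: 11.55
tcp_pos: [0.6218, 0.0132, 0.1455]
tcp_rot: [-0.284, -3.128, -0.001]
ft_force: [-0.7, 0.7, 1.6]
finger_gap: 0.421
grasp_force: 30.0
```

```bash
python3 s2.py
```

```text
11.5500 2.9604 0.1525 -0.6525 -1.4809 0.1455 -0.7035 0.6922 1.5994
```

Joint 6 effort is nearly noise-free at constant speed, which makes it a clean touch signal.

step_arm(rows=[{"travel":[0,0,-0.0127],"angular":[0,0,-1],"fingers":1},{"travel":[0,0,-0.0127],"angular":[0,0,-1],"fingers":1}])

```text
time: 11.72
tcp_pos: [0.6218, 0.0132, 0.1447]
tcp_rot: [-0.533, -3.095, -0.001]
ft_force: [-1.0, 1.3, 1.0]
finger_gap: 0.422
grasp_force: 30.0
```

```bash
python3 s2.py
```

```text
11.7167 2.8003 0.1442 -0.6522 -1.3209 0.1447 -1.0116 1.3148 0.9742
```

step_arm(rows=[{"travel":[0,0,-0.0127],"angular":[0,0,-1],"fingers":1},{"travel":[0,0,-0.0127],"angular":[0,0,-1],"fingers":1}])

```text
time: 11.88
tcp_pos: [0.6218, 0.0133, 0.1439]
tcp_rot: [-0.779, -3.043, -0.002]
ft_force: [-1.8, 1.9, 0.3]
finger_gap: 0.419
grasp_force: 30.0
```

```bash
python3 s2.py
```

```text
11.8833 2.6403 0.1001 -0.6521 -1.1609 0.1439 -1.7508 1.8572 0.3236
```

step_arm(rows=[{"travel":[0,0,-0.0127],"angular":[0,0,-1],"fingers":1},{"travel":[0,0,-0.0127],"angular":[0,0,-1],"fingers":1}])

```text
time: 12.05
tcp_pos: [0.6219, 0.0134, 0.1432]
tcp_rot: [-1.02, -2.971, -0.002]
ft_force: [-0.0, 1.8, 1.6]
finger_gap: 0.417
grasp_force: 30.0
```

```bash
python3 s2.py
```

```text
12.0500 2.4803 0.1479 -0.6516 -1.0009 0.1432 -0.0243 1.7730 1.5925
```

step_arm(rows=[{"travel":[0,0,-0.0127],"angular":[0,0,-1],"fingers":1},{"travel":[0,0,-0.0127],"angular":[0,0,-1],"fingers":1}])

```text
time: 12.22
tcp_pos: [0.6219, 0.0135, 0.1424]
tcp_rot: [-1.254, -2.88, -0.002]
ft_force: [-0.3, 1.6, 0.6]
finger_gap: 0.421
grasp_force: 30.0
```

```bash
python3 s2.py
```

```text
12.2167 2.3203 0.1222 -0.6516 -0.8409 0.1424 -0.2710 1.5672 0.5939
```

step_arm(rows=[{"travel":[0,0,-0.0127],"angular":[0,0,-1],"fingers":1},{"travel":[0,0,-0.0127],"angular":[0,0,-1],"fingers":1}])

```text
time: 12.38
tcp_pos: [0.622, 0.0135, 0.1416]
tcp_rot: [-1.48, -2.77, -0.002]
ft_force: [0.5, 2.3, -0.3]
finger_gap: 0.418
grasp_force: 30.0
```

```bash
python3 s2.py
```

```text
12.3833 2.1603 0.1355 -0.6512 -0.6809 0.1416 0.4833 2.3280 -0.3027
```

step_arm(rows=[{"travel":[0,0,-0.0127],"angular":[0,0,-1],"fingers":1},{"travel":[0,0,-0.0127],"angular":[0,0,-1],"fingers":1}])

```text
time: 12.55
tcp_pos: [0.6221, 0.0135, 0.1409]
tcp_rot: [-1.697, -2.643, -0.002]
ft_force: [-0.5, 1.7, 0.1]
finger_gap: 0.421
grasp_force: 30.0
```

```bash
python3 s2.py
```

```text
12.5500 2.0003 0.1347 -0.6506 -0.5209 0.1409 -0.5323 1.7016 0.0515
```

step_arm(rows=[{"travel":[0,0,-0.0127],"angular":[0,0,-1],"fingers":1},{"travel":[0,0,-0.0127],"angular":[0,0,-1],"fingers":1}])

```text
time: 12.72
tcp_pos: [0.6222, 0.0136, 0.1401]
tcp_rot: [-1.903, -2.499, -0.002]
ft_force: [-0.4, 1.3, 0.6]
finger_gap: 0.418
grasp_force: 30.0
```

```bash
python3 s2.py
```

```text
12.7167 1.8403 0.1046 -0.6503 -0.3609 0.1401 -0.3724 1.3047 0.6328
```

step_arm(rows=[{"travel":[0,0,-0.0127],"angular":[0,0,-1],"fingers":1},{"travel":[0,0,-0.0127],"angular":[0,0,-1],"fingers":1}])

```text
time: 12.88
tcp_pos: [0.6223, 0.0136, 0.1394]
tcp_rot: [-2.096, -2.339, -0.002]
ft_force: [0.2, 2.2, -0.1]
finger_gap: 0.419
grasp_force: 30.0
```

```bash
python3 s2.py
```

```text
12.8833 1.6802 0.1081 -0.6498 -0.2008 0.1394 0.2357 2.1519 -0.1296
```

step_arm(rows=[{"travel":[0,0,-0.0127],"angular":[0,0,-1],"fingers":1},{"travel":[0,0,-0.0127],"angular":[0,0,-1],"fingers":1}])

```text
time: 13.05
tcp_pos: [0.6223, 0.0135, 0.1386]
tcp_rot: [-2.276, -2.164, -0.002]
ft_force: [-0.6, 1.5, 0.3]
finger_gap: 0.421
grasp_force: 30.0
```

```bash
python3 s2.py
```

```text
13.0500 1.5202 0.1450 -0.6495 -0.0408 0.1386 -0.5510 1.5358 0.3332
```

step_arm(rows=[{"travel":[0,0,-0.0127],"angular":[0,0,-1],"fingers":1},{"travel":[0,0,-0.0127],"angular":[0,0,-1],"fingers":1}])

```text
time: 13.22
tcp_pos: [0.6224, 0.0136, 0.1379]
tcp_rot: [-2.442, -1.975, -0.003]
ft_force: [0.5, 1.8, 0.7]
finger_gap: 0.423
grasp_force: 30.0
```

```bash
python3 s2.py
```

```text
13.2167 1.3603 0.1272 -0.6490 0.1192 0.1379 0.4863 1.7591 0.6545
```

step_arm(rows=[{"travel":[0,0,-0.0127],"angular":[0,0,-1],"fingers":1},{"travel":[0,0,-0.0127],"angular":[0,0,-1],"fingers":1}])

```text
time: 13.38
tcp_pos: [0.6225, 0.0135, 0.1371]
tcp_rot: [-2.592, -1.774, -0.003]
ft_force: [0.2, 2.5, 0.4]
finger_gap: 0.418
grasp_force: 30.0
```

```bash
python3 s2.py
```

```text
13.3833 1.2002 0.1886 -0.6485 0.2792 0.1371 0.2316 2.4878 0.4235
```

step_arm(rows=[{"travel":[0,0,-0.0127],"angular":[0,0,-1],"fingers":1},{"travel":[0,0,-0.0127],"angular":[0,0,-1],"fingers":1}])

```text
time: 13.55
tcp_pos: [0.6226, 0.0135, 0.1363]
tcp_rot: [-2.726, -1.561, -0.003]
ft_force: [0.1, 1.8, -0.9]
finger_gap: 0.42
grasp_force: 30.0
```

```bash
python3 s2.py
```

```text
13.5500 1.0403 0.1507 -0.6483 0.4392 0.1363 0.0986 1.7837 -0.9426
```

step_arm(rows=[{"travel":[0,0,-0.0127],"angular":[0,0,-1],"fingers":1},{"travel":[0,0,-0.0127],"angular":[0,0,-1],"fingers":1}])

```text
time: 13.72
tcp_pos: [0.6227, 0.0134, 0.1355]
tcp_rot: [-2.842, -1.338, -0.003]
ft_force: [0.6, 2.3, -0.0]
finger_gap: 0.42
grasp_force: 30.0
```

```bash
python3 s2.py
```

```text
13.7167 0.8802 0.1272 -0.6478 0.5993 0.1355 0.6156 2.2928 -0.0490
```

step_arm(rows=[{"travel":[0,0,-0.0127],"angular":[0,0,-1],"fingers":1},{"travel":[0,0,-0.0127],"angular":[0,0,-1],"fingers":1}])

```text
time: 13.88
tcp_pos: [0.6227, 0.0134, 0.1348]
tcp_rot: [-2.94, -1.107, -0.003]
ft_force: [1.1, 1.1, 0.0]
finger_gap: 0.424
grasp_force: 30.0
```

```bash
python3 s2.py
```

```text
13.8833 0.7203 0.1664 -0.6473 0.7592 0.1348 1.1286 1.0543 0.0385
```

step_arm(rows=[{"travel":[0,0,-0.0127],"angular":[0,0,-1],"fingers":1},{"travel":[0,0,-0.0127],"angular":[0,0,-1],"fingers":1}])

```text
time: 14.05
tcp_pos: [0.6228, 0.0133, 0.1341]
tcp_rot: [-3.019, -0.869, -0.003]
ft_force: [0.5, 0.9, 0.2]
finger_gap: 0.419
grasp_force: 30.0
```

```bash
python3 s2.py
```

```text
14.0500 0.5603 0.0831 -0.6202 0.9192 0.1341 0.5056 0.8869 0.2498
```

step_arm(rows=[{"travel":[0,0,-0.0127],"angular":[0,0,-1],"fingers":1}])

```text
time: 14.13
tcp_pos: [0.6228, 0.0133, 0.1337]
tcp_rot: [-3.051, -0.747, -0.003]
ft_force: [1.3, 1.1, 0.0]
finger_gap: 0.418
grasp_force: 30.0
```

```bash
python3 s2.py; python3 st.py
```

```text
14.1333 0.4804 0.1955 -0.6007 0.9991 0.1337 1.3186 1.0923 0.0470
yaw 0.4804 {'time': 14.1333, 'tcp_pos': [0.6228, 0.0133, 0.1337], 'ft_force': [1.3186, 1.0923, 0.047], 'torque': [0.1772, -0.1065, 0.1955], 'finger_gap': 0.4183, 'grasp_force': 29.9969, 'q': [-0.0909, 0.3915, 1.5126, 0.001, 1.2361, 0.9991], 'effort': [-0.9572, -46.1595, -22.2344, -0.3322, 0.229, -0.6007]}
```

```bash
python3 - <<'E'
from h import *
T=[]
for i in range(6):
    g=grab_frame("side"); s=readout.state(); T.append((s["torque"][2],s["effort"][5],s["q"][5],s["effort"][0],*s["ft_force"]))
print(np.round(T,4))
w=grab_frame("wrist")
b=cv2.resize(g[110:250,140:260,::-1],None,fx=3.3,fy=3.3,interpolation=cv2.INTER_CUBIC)
a=cv2.resize(w[:,:,::-1],(400,300))
o=np.zeros((470,800,3),np.uint8); o[:a.shape[0],:400]=a; o[:b.shape[0],402:402+b.shape[1]]=b
cv2.imwrite("pics/k4.png",o)
E
```

```text
[[-7.4700e-02  2.2530e-01  1.0018e+00 -8.9620e-01  2.0589e+00  1.4636e+00
  -5.9060e-01]
 [-1.3020e-01  2.8140e-01  9.9570e-01 -8.8010e-01  1.5718e+00  8.7460e-01
   3.0450e-01]
 [-3.9300e-02 -1.4000e-03  9.9410e-01 -1.0449e+00  1.4311e+00  1.3213e+00
  -1.1710e-01]
 [-1.0500e-01 -8.4200e-02  9.9410e-01 -1.2158e+00  2.0427e+00  2.7899e+00
  -1.2692e+00]
 [-8.8100e-02 -6.9700e-02  9.9420e-01 -1.4197e+00  2.0997e+00  2.9530e+00
  -4.0710e-01]
 [-4.8900e-02 -6.4000e-02  9.9440e-01 -1.5838e+00  2.5463e+00  3.4965e+00
  -8.6220e-01]]
```

View pics/k4.png

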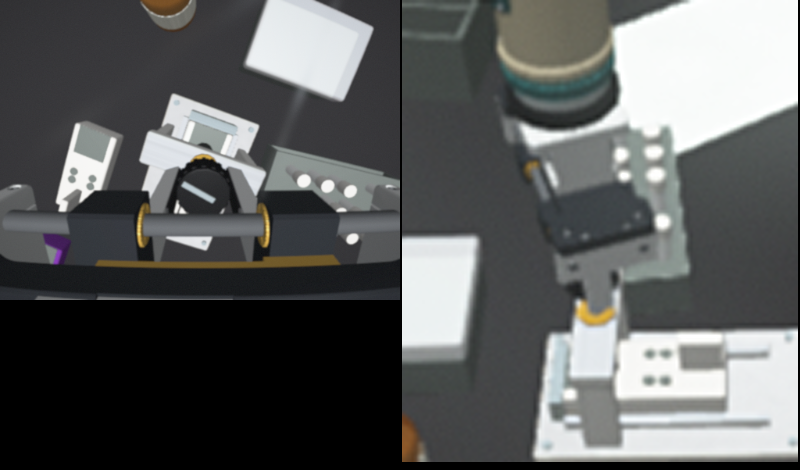

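```bash
python3 - <<'E'
from h import *
def ang(a,b): d=b-a; return np.arctan2(d[1],d[0]),np.hypot(*d)
t=lambda u,v:((u-345)/8+240-.4,v/8+125-.4)
A=[plane("top",t(*p),.184) for p in((523,113),(607,95))]; print("init",ang(*A),A)
q=[plane("wrist",(u*1.28,v*1.28),.167) for u,v in((181,183),(214,203))]; print("now",ang(*q),q, plane("wrist",(203*1.28,190*1.28),.167))
E
python3 s2.py
```

```text
init (np.float64(-1.3688376514794731), np.float64(0.02551398188798432)) [array([0.62262176, 0.02044   ]), array([ 0.62773958, -0.00455543])]
now (np.float64(-1.670987687842939), np.float64(0.02875840125183467)) [array([0.62225817, 0.03062549]), array([0.61938165, 0.00201131])] [0.62482266 0.01406122]
14.4833 0.4847 -0.0550 -0.0537 0.9947 0.1337 2.2780 3.0196 -1.2704
```

The mark's angle shows the knob has followed the full 3.44 rad with no slip. I'll continue one row at a time.

step_arm(rows=[{"travel":[0,0,-0.0127],"angular":[0,0,-1],"fingers":1}])

```text
time: 14.57
tcp_pos: [0.6228, 0.0132, 0.1333]
tcp_rot: [-3.077, -0.63, -0.003]
ft_force: [2.4, 2.3, -1.1]
finger_gap: 0.422
grasp_force: 30.0
```

```bash
python3 s2.py
```

```text
14.5667 0.4039 0.2014 -1.0898 1.0756 0.1333 2.4281 2.3410 -1.0638
```

step_arm(rows=[{"travel":[0,0,-0.0127],"angular":[0,0,-1],"fingers":1}])

```text
time: 14.65
tcp_pos: [0.6228, 0.0132, 0.1329]
tcp_rot: [-3.101, -0.503, -0.003]
ft_force: [3.0, 2.6, -1.4]
finger_gap: 0.422
grasp_force: 30.0
```

```bash
python3 s2.py
```

```text
14.6500 0.3215 0.1838 -0.6320 1.1580 0.1329 2.9799 2.6223 -1.4446
```

step_arm(rows=[{"travel":[0,0,-0.0127],"angular":[0,0,-1],"fingers":1}])

```text
time: 14.73
tcp_pos: [0.6228, 0.0131, 0.1326]
tcp_rot: [-3.118, -0.378, -0.003]
ft_force: [2.3, 2.6, -1.1]
finger_gap: 0.421
grasp_force: 30.0
```

```bash
python3 s2.py
```

```text
14.7333 0.2415 0.1797 -0.5843 1.2381 0.1326 2.2773 2.5878 -1.1184
```

The tool moment rose from 0.13 to 0.19, and the joint 6 effort shifted by the matching amount. That puts the touch at yaw ≈ 0.58, so the target yaw is ≈ -0.21.

step_arm(rows=[{"travel":[0,0,-0.0127],"angular":[0,0,-1],"fingers":1},{"travel":[0,0,-0.0127],"angular":[0,0,-1],"fingers":1}])

```text
time: 14.9
tcp_pos: [0.6229, 0.013, 0.1318]
tcp_rot: [-3.139, -0.128, -0.003]
ft_force: [3.2, 2.2, -0.9]
finger_gap: 0.422
grasp_force: 30.0
```

```bash
python3 s2.py
```

```text
14.9000 0.0815 0.1597 -0.5705 1.3981 0.1318 3.1846 2.2488 -0.8815
```

step_arm(rows=[{"travel":[0,0,-0.0127],"angular":[0,0,-1],"fingers":1}])

```text
time: 14.98
tcp_pos: [0.6228, 0.013, 0.1314]
tcp_rot: [-3.141, -0.002, -0.003]
ft_force: [2.5, 1.5, -0.8]
finger_gap: 0.422
grasp_force: 30.0
```

```bash
python3 s2.py
```

```text
14.9833 0.0015 0.2305 -0.5648 1.4781 0.1314 2.5013 1.5063 -0.7698
```

step_arm(rows=[{"travel":[0,0,-0.0127],"angular":[0,0,-1],"fingers":1}])

```text
time: 15.07
tcp_pos: [0.6228, 0.013, 0.1311]
tcp_rot: [-3.139, 0.123, -0.003]
ft_force: [2.3, 2.6, -1.3]
finger_gap: 0.419
grasp_force: 30.0
```

```bash
python3 s2.py
```

```text
15.0667 6.2047 0.2151 -0.5591 1.5581 0.1311 2.2553 2.6500 -1.3001
```

step_arm(rows=[{"travel":[0,0,-0.0127],"angular":[0,0,-1],"fingers":1},{"travel":[0,0,-0.006],"angular":[0,0,-0.5],"fingers":1},{"travel":[0,0,0],"angular":[0,0,0],"fingers":1}])

```text
time: 15.32
tcp_pos: [0.6228, 0.0129, 0.1305]
tcp_rot: [-3.126, 0.307, -0.002]
ft_force: [2.8, 3.2, -1.2]
finger_gap: 0.42
grasp_force: 30.0
```

```bash
python3 s2.py
```

```text
15.3167 6.0873 -0.0035 0.2433 1.6754 0.1305 2.8393 3.1878 -1.1658
```

step_arm(rows=[{"travel":[0,0,0],"angular":[0,0,0],"fingers":-0.3},{"travel":[0,0,0],"angular":[0,0,0],"fingers":-0.3},{"travel":[0,0,0],"angular":[0,0,0],"fingers":-0.3},{"travel":[0,0,0],"angular":[0,0,0],"fingers":-0.3},{"travel":[0,0,0],"angular":[0,0,0],"fingers":-0.3},{"travel":[0,0,0.5],"angular":[0,0,0],"fingers":-0.3},{"travel":[0,0,0.8],"angular":[0,0,0],"fingers":-0.3},{"travel":[0,0,0.8],"angular":[0,0,0],"fingers":-0.3},{"travel":[0,0,0.8],"angular":[0,0,0],"fingers":-0.3},{"travel":[0,0,0.8],"angular":[0,0,0],"fingers":-0.3},{"travel":[0,0,0],"angular":[0,0,0],"fingers":-0.3}])

```text
time: 16.23
tcp_pos: [0.6246, 0.0123, 0.2468]
tcp_rot: [3.126, -0.307, 0.015]
ft_force: [0.6, 0.1, 1.4]
finger_gap: 0.649
grasp_force: 0.0
```

step_arm(rows=[{"travel":[-0.8,-0.8,0.2],"angular":[0,0,0],"fingers":-0.3},{"travel":[-0.9,-0.9,0],"angular":[0,0,0],"fingers":-0.3},{"travel":[-0.9,-0.9,0],"angular":[0,0,0],"fingers":-0.3},{"travel":[-0.9,-0.9,0],"angular":[0,0,0],"fingers":-0.3},{"travel":[-0.9,-0.9,0],"angular":[0,0,0],"fingers":-0.3},{"travel":[-0.9,-0.9,0],"angular":[0,0,0],"fingers":-0.3},{"travel":[-0.9,-0.9,0],"angular":[0,0,0],"fingers":-0.3},{"travel":[-0.5,-0.5,0],"angular":[0,0,0],"fingers":-0.3},{"travel":[0,0,0],"angular":[0,0,0],"fingers":-0.3},{"travel":[0,0,0],"angular":[0,0,0],"fingers":-0.3}])

```text
time: 17.07
tcp_pos: [0.4202, -0.1886, 0.2469]
tcp_rot: [-3.125, 0.312, 0.001]
ft_force: [-0.7, -0.4, 0.1]
finger_gap: 0.647
grasp_force: 0.0
```

```bash
python3 - <<'E'
from h import *
f=grab_frame("top"); g=grab_frame("side")
a=cv2.resize(f[110:230,190:310,::-1],None,fx=3.3,fy=3.3,interpolation=cv2.INTER_CUBIC)
b=cv2.resize(g[140:260,170:290,::-1],None,fx=3.3,fy=3.3,interpolation=cv2.INTER_CUBIC)
cv2.imwrite("pics/end.png",np.hstack([a,b]))
E
python3 s2.py
```

```text
17.1667 6.0872 -0.0059 0.0020 1.1960 0.2470 -0.1629 -0.2324 -0.3740
```

View pics/end.png

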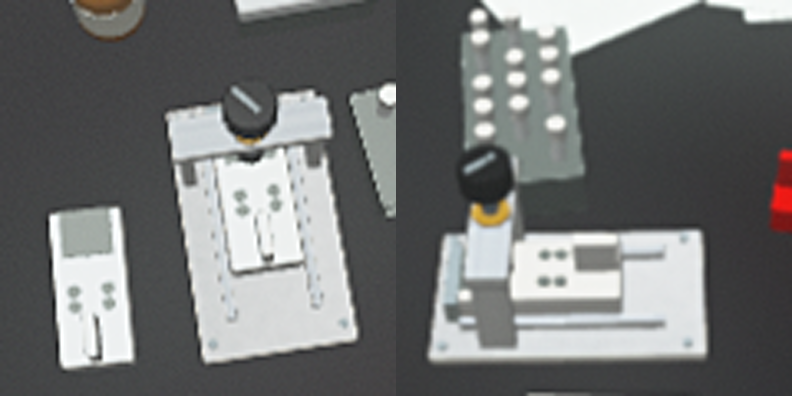

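The final view shows the cassette home under the foot, with the knob mark at (245,100) turned by the expected angle. The spare and the rack are where they were, and the arm is clear.

```bash
python3 -c "
from bench import ticket
print(ticket.finish_job())"
```

```text
the job is handed in; nothing more can be done
None
```

I handed the job in at about 17 s. The cassette is home against the stop (about 12 N at contact), the foot is about 0.77 rad past its first touch (an eighth of a turn is 0.785 rad; from the torque, roughly 20 N), and the arm is clear of everything with the spare and the rack where they were.

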